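# Check a humidity probe in a leaning reference cup

### The arm

A 6-joint arm with a two-finger parallel gripper is mounted at the origin on the work surface. World frame = base frame: x ahead of the robot, y to its left, z up, the work surface at z = 0. Lengths are in mm, angles in rad, forces in N, time in s.
With the tool pointing down it reaches from about 275 to 750 mm from the base axis. Payload 10.2 kg.
Tool frame: the origin (TCP) lies midway between the tips of the shut fingers; the grasp point (between the pads) lies 19 mm behind it; z points along the fingers, y is the line along which they close (so a half turn about z gives the same grasp; the last joint's range is limited). The gripper opens to 85 mm and grips with 20 to 120 N. Pads are 22 mm wide; open, the fingers measure 114 mm over their backs; the gripper's body (76 mm by 85 mm) begins 54 mm behind the grasp point. The pads swing forward as they close: fully open they stand 13 mm farther back than shut.
Start: joints at [1.098, 0.313, 1.498, -0, 1.331, -0.223], TCP at [129.798, 508.708, 193.494] pointing down, gripper open.
Joint ranges: [-2.94, 2.94], [-0.97, 2.17], [0.19, 2.56], [-1.23, 4.37], [0.02, 3.11], [-2.88, 2.88]. Speed limits (rad/s): [2.39, 2.39, 3.01, 3.14, 3.14, 3.14].

### API

Orientations are given as a unit quaternion [w, x, y, z].
In Python, from rig import ctrl gives the robot as it stands.
- The arm moves only by the tool arm_command, never from a script. Its argument "increments" is a list of rows, each an object with "dr": the turn, a rotation vector about the tool's x, y, z in units of pi/4 rad (1.0 is pi/4 rad), a list of three; "offset": the shift along the tool's x, y, z in units of 120 mm (1.0 is 120 mm), a list of three; "hand": the opening, from -1 (shut) to 1 (fully open). A call has 1 to 8 rows; each row shifts and turns the commanded pose from where the row before left it, along the tool's axes as they then stand; what a row does not reach is not made up. A row lasts 1/10 s, in which the tool goes at most 50 mm and 8.59 degrees, less where a joint would pass 70% of its speed; a pose out of reach is approached as far as the arm can. A call with a number of a shift or a turn outside -1 to 1 is refused whole. A call with a gripper value outside its range is refused whole. The fingers move at their own pace and stop on an object; "grip_force" is the grip in N (left out, the last holds). Time passes only in rows, so rows that do not move let the fingers close. It gives the time, the measured TCP pose, the force, the opening and the grip force at its end, in the units of the state.
- ctrl.sense(): the state, without advancing time (a new reading comes with each control period).
- ctrl.capture(name): name is "scene" or "top" or "wrist"; returns the picture (420x560x3 uint8, red, green, blue); there is no depth.
- ctrl.camera_info(name): a dict with "K" (3x3 intrinsics, pixels), "R" (3x3) and "t" (3): a world point X has camera coordinates R X + t. Camera axes: x right, y down, z forward; pixel columns grow to the right and rows downward; lengths in mm; the calibration is good to about 2 mm. A picture is of the moment at which its call begins: read the wrist's pose just before it. camera_info takes no time and is no camera call; for the wrist camera it gives the pose at the moment of the call.
- ctrl.finish_job(): hands the job in; it is judged then, once.
The state is a dict: "time_s": time; "joints": joint angles; "dq": joint speeds; "tau": joint torques, N m; "eef_pos": TCP position; "ee_rot": TCP orientation; "force": force on the tool from outside, world axes, zero at the start; "wrist_torque": the same for the moment, N m; "grip_width": opening from 0.0 (shut) to 1.0 (fully open); "grip_force": force on a finger pad.
Only numpy, scipy, OpenCV 4.12 (cv2) and the standard library are available. Lean on these libraries where they do the work, as an engineer would, in place of code of your own. Each camera call takes 0.05 s, during which the arm holds its last target. There are 200 camera calls.

### The job

Take the T-handled humidity probe off its forked stand and dip its white tip at least half-way down inside the leaning copper reference cup in the lens chest, with the stem tilted in line with the cup; keep it there for a good second, without pushing hard on the cup. Then lay the probe gently back on its stand, handle bar across both forks and the stem hanging down between them. Leave the black cup, the glass prisms, the magnifier and the oil-can lid alone.

Things in the scene. Friction and masses are not known exactly. Their poses are not given: they have to be found in the camera images.
- probe: Loose T-shaped humidity probe, 140 to 260 g. Black handle bar with orange ends, 158 mm long (y), 22 wide (x), 20 high (z); origin in the bar's middle. Below it (-z) a grey collar 20 mm across, 14 long, then a 9 mm steel stem to a white tip capsule 15 mm across, 35 long, ending 120 mm below the origin. Starts level on the stand. Grip the bar's middle across x from above. Same turned half round.
- probe_tip (a point): The lowest point of the probe's white tip, 120 mm from the bar's middle along the probe's -z.
- stand: Fixed stand, origin under its centre, on the bench. Base 130 (x) by 170 (y) by 14 mm; two brass forks, 14 mm thick, 50 wide, at y = -52 and +52 mm. Each has a flat seat 147 mm up, between cheeks (inner faces x = -19, +19 mm) that rise to 163 mm. The probe's bar lies along y on both seats, its origin 157 mm above the stand's; the stem hangs between the forks, tip 37 mm above the bench.
- copper_cup: Fixed copper cup leaning 0.56 rad (32 degrees) from upright, mouth towards the robot, in a cork wedge in the chest. Round, outside 54 mm, inside 46 mm across, 70 mm long. Origin: centre of its outer bottom; z runs along its axis out of the mouth: inner floor z = 5 mm, mouth z = 70 mm, about 114 mm above the bench. In either of two places about 140 mm apart in the chest's front row.
- black_cup: Fixed dark iron cup, same shape, size, lean and axes as the copper one, in the other place. Not to be used.
- chest: Fixed dark wooden chest, brass corners, 240 (x) by 320 (y) by 80 mm high, walls 10 mm, cork floor 30 mm above the bench; cups in the half nearer the robot (-x), prisms in the far half. Lid hinged on the far (+x) side, thrown back, sloping up and away to 205 mm above the bench, 335 mm from the origin. Origin: centre of the underside.
- prism0: Loose glass prism, triangular bar 110 mm long (y), 48 mm wide, 42 mm high, lying in a shallow cork nest in the chest's far half. Origin: centre of the underside.
- prism1: A second prism like prism0, in the other nest.
- magnifier: Loose magnifier lying on the bench: brass ring 80 mm across, 12 mm high, round its origin (centre of the underside of the ring), with a brown horn handle reaching 146 mm along -x.
- oilcan_lid: Loose copper oil-can lid on the bench, 72 mm across, 36 mm high with its knob. Origin: centre of the underside.
Mind the look-alikes: they are no part of the job. Of the things that look like the probe, the smallest one is meant.

How it is judged:
By the outcome, as a careful person would: the job done as asked, in the order asked, and still so for the second after the job is handed in, with the robot touching nothing.
It also fails if it takes over 50 s, if anything falls off the work surface, if the arm or the gripper's body presses on something with over 40 N, if the wrist force passes 120 N, or if a joint passes its speed limit or range.

## Working session

There is one attempt and no reset: what is moved stays moved. The work goes in short steps, Python scripts to look and compute and a tool call to move; the robot and the scene stay as the last step left them, time stands still between calls to the robot, and variables do not carry over. Pictures are saved under pics/ and viewed, at most 10 in all, crops included, and the job is handed in when it is done.

Besides the shell and the picture viewer there is one more tool, called after ">>>" as a command line: name --argument value ..., lists and objects as JSON in quotes. arm_command: Moves the arm, as the interface text tells. Shifts and turns lie within -1 to 1; 1 stands for 120 mm of shift or pi/4 rad of turn. Its arguments: {"type":"object","properties":{"increments":{"type":"array"},"grip_force":{"type":"number"}},"required":["increments"]}

```bash
ls; mkdir -p pics; python3 - <<'E'
from rig import ctrl
import cv2,numpy as np
s=ctrl.sense();print(s)
for n in("scene","top"):
    im=ctrl.capture(n);cv2.imwrite(f"pics/{n}0.png",im[:,:,::-1])
    c=ctrl.camera_info(n);print(n,c)
E
```

```text
pics
{'time_s': 0.0, 'joints': array([ 1.09761663e+00,  3.13441785e-01,  1.49842356e+00, -2.54035862e-05,
        1.33103853e+00, -2.23392053e-01]), 'dq': array([-0.00068301, -0.00161087, -0.00016424, -0.00130126,  0.00026956,
       -0.00022199]), 'tau': array([-6.63091171e-06, -4.12273192e+01, -2.59737754e+01, -2.12477044e-04,
        4.24217025e-03,  1.14489333e-05]), 'eef_pos': array([129.64835725, 508.41833529, 192.94441679]), 'ee_rot': array([-2.12155082e-04,  1.24566355e-01,  9.92211063e-01, -6.20455868e-04]), 'force': array([ 0.72774981, -1.39849399,  0.46473634]), 'wrist_torque': array([ 1.65740873e-02, -8.24103440e-05,  2.27568707e-02]), 'grip_force': 0.0, 'grip_width': 0.9988573896372036}
scene {'K': array([[494.29962074,   0.        , 282.17055946],
       [  0.        , 494.29962074, 201.3189384 ],
       [  0.        ,   0.        ,   1.        ]]), 'R': array([[-0.33327807,  0.94257454, -0.02188516],
       [ 0.57818021,  0.18598911, -0.7944279 ],
       [-0.74473712, -0.27741896, -0.60696404]]), 't': array([ 338.95771631, -139.05775795, 1782.22513845])}
top {'K': array([[515.77286081,   0.        , 283.87706109],
       [  0.        , 515.77286081, 210.31699126],
       [  0.        ,   0.        ,   1.        ]]), 'R': array([[ 2.40101411e-02, -9.99710907e-01,  1.27100872e-03],
       [-9.95710738e-01, -2.40276617e-02, -8.93465071e-02],
       [ 8.93512170e-02,  8.79665215e-04, -9.95999792e-01]]), 't': array([-187.82016877,  493.80975916, 1379.63612259])}
```

View pics/scene0.png

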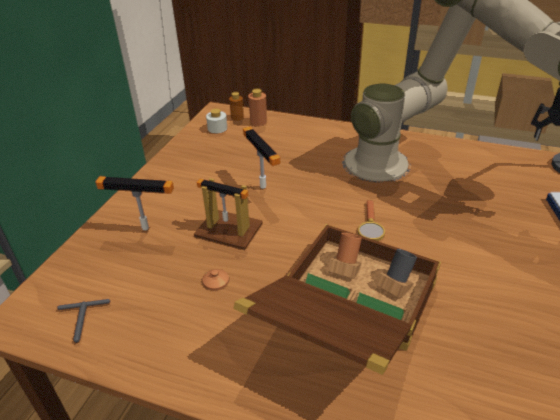

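View pics/top0.png

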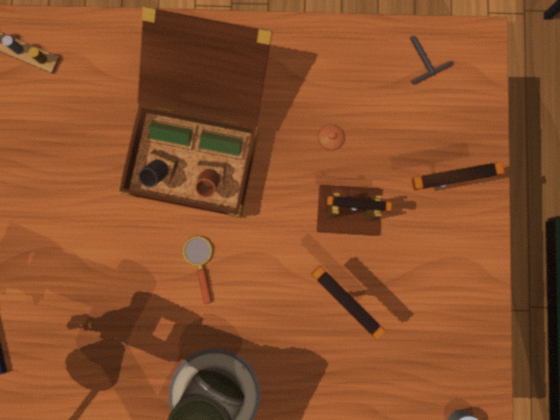

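The top view shows the stand with the smallest probe at about (360,204), the copper cup at (207,182), the black cup at (155,172), the magnifier at (198,250) and the lid at (331,137). Two larger look-alikes stand at (458,176) and (348,302). In the scene view the probe's orange ends are near (203,184) and (243,193), and the copper cup is near (349,247).

```bash
cat > h.py <<'E'
import numpy as np, cv2
from scipy.spatial.transform import Rotation as Ro
from rig import ctrl
def ray(c,p):
    R,t=c["R"],c["t"]; d=R.T@np.linalg.solve(c["K"],[p[0],p[1],1.]); return -R.T@t,d/np.linalg.norm(d)
def plane(c,p,z):
    o,d=ray(c,p); return o+d*(z-o[2])/d[2]
def tri(obs):
    A=np.zeros((3,3));b=np.zeros(3);L=[ray(c,p) for c,p in obs]
    for o,d in L: P=np.eye(3)-np.outer(d,d);A+=P;b+=P@o
    X=np.linalg.solve(A,b); return X,[float(np.linalg.norm(np.cross(X-o,d))) for o,d in L]
def proj(c,X):
    q=c["K"]@(c["R"]@np.asarray(X)+c["t"]); return q[:2]/q[2]
def blobs(im,lo,hi,box,amin=8):
    """HSV colour blobs in box (x0,y0,x1,y1) -> list of (area,cx,cy), mask"""
    m=cv2.inRange(cv2.cvtColor(im,cv2.COLOR_RGB2HSV),lo,hi); k=np.zeros_like(m)
    x0,y0,x1,y1=box; k[y0:y1,x0:x1]=m[y0:y1,x0:x1]
    n,l,s,c=cv2.connectedComponentsWithStats(k)
    return sorted([(int(s[i,4]),*c[i].round(1)) for i in range(1,n) if s[i,4]>=amin],reverse=True),k
def step(pos,R,dt=None):
    """print the total shift (tool axes, /120) and turn (/(pi/4)) from the measured pose to a target"""
    s=ctrl.sense();w,x,y,z=s["ee_rot"];R0=Ro.from_quat([x,y,z,w])
    d=np.asarray(pos)-s["eef_pos"]
    print("pos",s["eef_pos"].round(1),"off",(R0.inv().apply(d)/120).round(3),"dr",((R0.inv()*R).as_rotvec()/(np.pi/4)).round(3))
E
python3 - <<'E'
from h import *
S=cv2.imread("pics/scene0.png")[:,:,::-1].copy();T=cv2.imread("pics/top0.png")[:,:,::-1].copy()
cs,ct=ctrl.camera_info("scene"),ctrl.camera_info("top")
for n,im,b in(("s",S,(190,170,260,215)),("t",T,(318,190,400,220))):
    print(n,blobs(im,(5,200,140),(22,255,255),b,4)[0])
for p in[(207,182),(155,172),(360,204)]: print(plane(ct,p,110).round(0))
print(tri([(ct,(209,183)),(cs,(350,237))]))
v=[cv2.resize(S[160:310,180:420],None,fx=3.2,fy=3.2,interpolation=2),]
cv2.imwrite("pics/c1.png",v[0][:,:,::-1])
cv2.imwrite("pics/c2.png",cv2.resize(T[100:250,110:400],None,fx=2.7,fy=2.7,interpolation=2)[:,:,::-1])
E
```

```text
s [(36, np.float64(244.2), np.float64(193.1)), (17, np.float64(199.4), np.float64(181.2))]
t [(40, np.float64(388.5), np.float64(206.0)), (40, np.float64(329.4), np.float64(200.4))]
[558.  22. 110.]
[581. 157. 110.]
[ 511. -370.  110.]
(array([553.80266532,  21.62205676, 115.17886096]), [5.263410583223095, 5.263410583223029])
```

```bash
python3 - <<'E'
from h import *
cs,ct=ctrl.camera_info("scene"),ctrl.camera_info("top")
a=tri([(ct,(388.5,206)),(cs,(199.4,181.2))]);b=tri([(ct,(329.4,200.4)),(cs,(244.2,193.1))])
print(a,b,np.linalg.norm(a[0]-b[0]))
# view pose: look down from 300mm
E
```

```text
(array([ 502.43732997, -431.86006725,  162.7119797 ]), [0.18485053552083458, 0.18485053552091485]) (array([ 512.96928899, -287.15480125,  160.00394241]), [0.04779471891646521, 0.04779471891647463]) 145.11329929603775
```

View pics/c1.png

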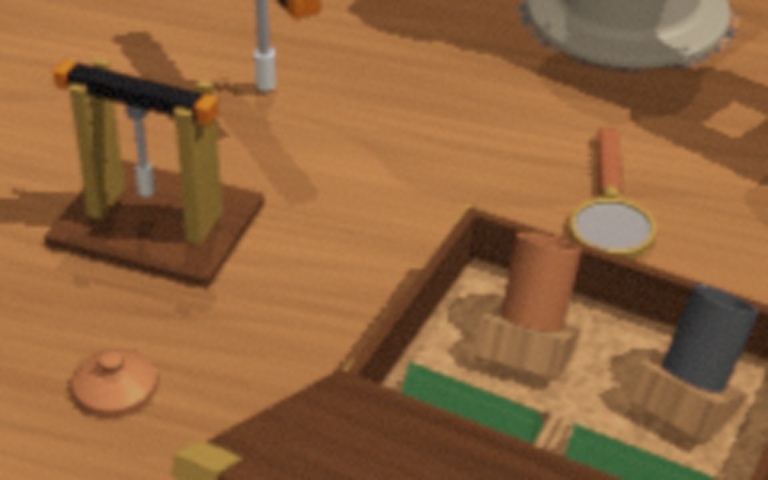

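The crop shows the probe's bar level across both brass forks (z about 160), its stem between them, and the copper cup's mouth at about scene (350,236) leaning toward the robot.

```bash
python3 - <<'E'
from h import *
cs,ct,cw=[ctrl.camera_info(n) for n in("scene","top","wrist")]
s=ctrl.sense();w,x,y,z=s["ee_rot"];R0=Ro.from_quat([x,y,z,w])
print("cam in tool",R0.inv().apply(-cw["R"].T@cw["t"]-s["eef_pos"]).round(1),(R0.as_matrix().T@cw["R"].T).round(2),cw["K"][0,0])
print("tool axes",R0.as_matrix().round(2))
# look-alikes: ends
for nm,pt,ps in(("near",(377.5,331),(275,160)),("near2",(319,272),(248,132)),("far",(500,170),(102,183)),("far2",(419,183),(168,187))):
    print(nm,tri([(ct,pt),(cs,ps)]))
for p in[(125,190),(242,212),(258,133),(142,112)]: print(plane(ct,p,80).round(0))
# camera-centric view above cup and target poses
th=-0.19
Rt=Ro.from_euler("z",th)*Ro.from_matrix(np.array([[0,1,0],[1,0,0],[0,0,-1.]]))
step([450,30,330],Rt)
E
```

```text
cam in tool [  74.7   -1.7 -180.3] [[ 0.   -0.96 -0.29]
 [ 1.    0.    0.  ]
 [ 0.   -0.29  0.96]] 300.5830531747768
tool axes [[-0.97  0.25 -0.  ]
 [ 0.25  0.97 -0.  ]
 [ 0.   -0.   -1.  ]]
near (array([ 172.59457304, -377.61450691,   52.04261794]), [50.981662716688454, 50.98166271668862])
near2 (array([ 355.63847147, -292.34125946,  268.83749623]), [38.126859679931925, 38.12685967993177])
far (array([ 596.62569049, -702.86951954,  162.49801724]), [3.0628457982010424, 3.0628457982011517])
far2 (array([ 559.73013818, -503.8233989 ,  165.94774981]), [1.7045592309583262, 1.7045592309583522])
[536. 240.  80.]
[486. -67.  80.]
[ 696. -103.   80.]
[745. 206.  80.]
pos [129.6 508.4 193. ] off [-3.572 -3.205 -1.139] dr [-2.000e-03  1.000e-03  1.924e+00]
```

```bash
cat >> h.py <<'E'
DOWN=Ro.from_matrix(np.array([[0,1,0],[1,0,0],[0,0,-1.]]))
def tool(th,lean=0.,ax=None):
    """tool with closing line along x turned by th; leaned so that tool z tips towards +x"""
    return Ro.from_euler("z",th)*Ro.from_euler("y",-lean)*DOWN
def plan(pos,R,v=42.,w=8.):
    """rows (offset | dr), rounded, from the measured pose to the target"""
    s=ctrl.sense();a,x,y,z=s["ee_rot"];Rc=Ro.from_quat([x,y,z,a]);p=s["eef_pos"].copy();pos=np.asarray(pos,float)
    D=np.linalg.norm(pos-p);A=np.degrees((Rc.inv()*R).magnitude())
    n=max(1,int(np.ceil(max(D/v,A/w))))
    print("now",p.round(1),"n",n)
    for i in range(n):
        f=1/(n-i);o=np.round(Rc.inv().apply((pos-p)*f)/120,2);r=np.round((Rc.inv()*R).as_rotvec()*f/(np.pi/4),2)
        p=p+Rc.apply(o*120);Rc=Rc*Ro.from_rotvec(r*np.pi/4);print((o+0).tolist(),(r+0).tolist())
E
python3 - <<'E'
from h import *
cs,ct=[ctrl.camera_info(n) for n in("scene","top")]
print(tri([(ct,(319,272)),(cs,(275,160))])[0],tri([(ct,(377.5,331)),(cs,(248,132))]))
plan([460,30,340],tool(-0.19))
E
```

```text
[ 337.2553675  -262.03839881  167.22542468] (array([ 201.23539391, -405.8031528 ,  166.64228775]), [0.6223474193149177, 0.6223474193148822])
now [129.6 508.4 193. ] n 15
[-0.24, -0.21, -0.08] [0.0, 0.0, 0.13]
[-0.26, -0.19, -0.08] [0.0, 0.0, 0.13]
[-0.28, -0.16, -0.08] [0.0, 0.0, 0.13]
[-0.3, -0.13, -0.08] [0.0, 0.0, 0.13]
[-0.31, -0.1, -0.08] [0.0, 0.0, 0.13]
[-0.32, -0.07, -0.08] [0.0, 0.0, 0.13]
[-0.32, -0.03, -0.08] [0.0, 0.0, 0.13]
[-0.32, 0.0, -0.08] [0.0, 0.0, 0.13]
[-0.32, 0.03, -0.08] [0.0, 0.0, 0.13]
[-0.32, 0.07, -0.08] [0.0, 0.0, 0.13]
[-0.31, 0.1, -0.08] [0.0, 0.0, 0.12]
[-0.3, 0.13, -0.09] [0.0, 0.0, 0.13]
[-0.28, 0.15, -0.08] [0.0, 0.0, 0.12]
[-0.27, 0.18, -0.09] [0.0, 0.0, 0.13]
[-0.24, 0.21, -0.08] [0.0, 0.0, 0.12]
```

>>> arm_command --increments '[{"offset": [-0.24,-0.21,-0.08],"dr": [0,0,0.13],"hand": 1},{"offset": [-0.26,-0.19,-0.08],"dr": [0,0,0.13],"hand": 1},{"offset": [-0.28,-0.16,-0.08],"dr": [0,0,0.13],"hand": 1},{"offset": [-0.3,-0.13,-0.08],"dr": [0,0,0.13],"hand": 1},{"offset": [-0.31,-0.1,-0.08],"dr": [0,0,0.13],"hand": 1},{"offset": [-0.32,-0.07,-0.08],"dr": [0,0,0.13],"hand": 1},{"offset": [-0.32,-0.03,-0.08],"dr": [0,0,0.13],"hand": 1},{"offset": [-0.32,0,-0.08],"dr": [0,0,0.13],"hand": 1}]'

```text
time_s: 0.9
eef_pos: [305.7, 251.5, 270.6]
ee_rot: [-0.0, 0.51, 0.86, -0.0]
force: [0.2, 0.6, -0.5]
grip_width: 0.998
grip_force: 0.0
```

>>> arm_command --increments '[{"offset": [-0.32,0.03,-0.08],"dr": [0,0,0.13],"hand": 1},{"offset": [-0.32,0.07,-0.08],"dr": [0,0,0.13],"hand": 1},{"offset": [-0.31,0.1,-0.08],"dr": [0,0,0.12],"hand": 1},{"offset": [-0.3,0.13,-0.09],"dr": [0,0,0.13],"hand": 1},{"offset": [-0.28,0.15,-0.08],"dr": [0,0,0.12],"hand": 1},{"offset": [-0.27,0.18,-0.09],"dr": [0,0,0.13],"hand": 1},{"offset": [-0.24,0.21,-0.08],"dr": [0,0,0.12],"hand": 1},{"offset": [0,0,0],"dr": [0,0,0],"hand": 1}]'

```text
time_s: 1.7
eef_pos: [462.3, 27.1, 339.6]
ee_rot: [0.0, 0.772, 0.636, -0.0]
force: [0.4, -0.3, -0.1]
grip_width: 1.003
grip_force: 0.0
```

```bash
python3 - <<'E'
from h import *
import pickle
c=ctrl.camera_info("wrist");im=ctrl.capture("wrist");pickle.dump((c,im),open("w1.pkl","wb"))
cv2.imwrite("pics/w1.png",im[:,:,::-1]);print(ctrl.sense()["joints"].round(2),ctrl.sense()["time_s"])
plan([480,-50,370],tool(-0.19))
E
```

```text
[-0.19  0.11  1.38  0.    1.66 -0.  ] 1.75
now [461.2  28.8 339.4] n 3
[-0.21, 0.09, -0.09] [0.0, 0.0, 0.0]
[-0.2, 0.09, -0.08] [0.0, 0.0, 0.0]
[-0.21, 0.1, -0.09] [0.0, 0.0, 0.0]
```

View pics/w1.png

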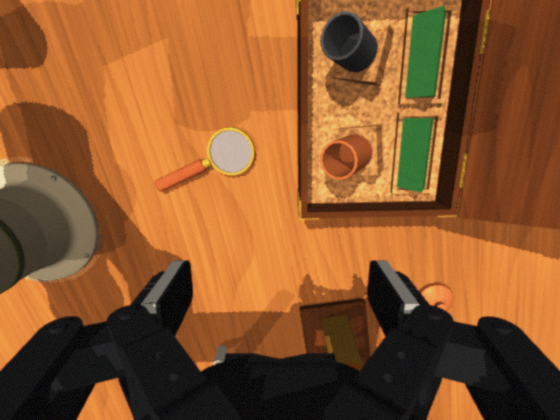

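The wrist view shows the copper cup's mouth at about (341,159), the chest's front wall nearly vertical at column 300, the black cup at (349,40) and the stand's edge at (335,330).

>>> arm_command --increments '[{"offset": [-0.25,0.17,0],"dr": [0,0,0],"hand": 1},{"offset": [-0.25,0.17,0],"dr": [0,0,0],"hand": 1},{"offset": [-0.25,0.17,0],"dr": [0,0,0],"hand": 1},{"offset": [0,0,0],"dr": [0,0,0],"hand": 1}]'

```text
time_s: 2.15
eef_pos: [504.3, -71.6, 338.5]
ee_rot: [-0.001, 0.771, 0.637, -0.001]
force: [0.8, 0.4, 0.1]
grip_width: 0.999
grip_force: 0.0
```

```bash
python3 - <<'E'
from h import *
import pickle
c=ctrl.camera_info("wrist");im=ctrl.capture("wrist");pickle.dump((c,im),open("w2.pkl","wb"))
c1,i1=pickle.load(open("w1.pkl","rb"));print(ctrl.sense()["eef_pos"].round(1))
# predicted mouth in view 2 from view 1 at z=114
X=plane(c1,(341,159),114);print(X.round(0),proj(c,X).round(0))
q=proj(c,X).astype(int)
a=cv2.resize(i1[110:210,280:400],None,fx=5,fy=5,interpolation=2)[:,:380];b=cv2.resize(im[q[1]-50:q[1]+50,q[0]-60:q[0]+60],None,fx=5,fy=5,interpolation=2)
a=cv2.resize(i1[110:210,300:380],None,fx=5,fy=5,interpolation=2);b=cv2.resize(im[max(q[1]-50,0):max(q[1]-50,0)+100,q[0]-40:q[0]+40],None,fx=5,fy=5,interpolation=2)
print("b origin",q[0]-40,max(q[1]-50,0))
cv2.imwrite("pics/w12.png",np.hstack([a,b])[:,:,::-1])
E
```

```text
[503.8 -69.9 339. ]
[546.  28. 114.] [298.  88.]
b origin 258 38
```

View pics/w12.png

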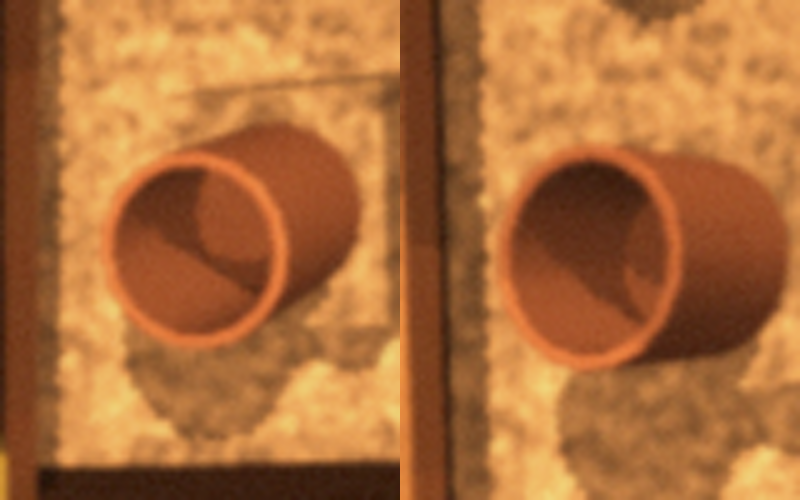

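The crops show the copper rim clearly: centre about (339,160) in view 1 and (376,89) in view 2's crop frame, which is (258+38, 38+51) = (296,89) in the full picture.

```bash
python3 - <<'E'
from h import *
import pickle
W=[pickle.load(open(f"w{i}.pkl","rb")) for i in(1,2)]
obs=[];cont=[]
for (c,im),o in zip(W,((339,160),(296,89))):
    h=cv2.cvtColor(im,cv2.COLOR_RGB2HSV);x0,y0=o[0]-24,o[1]-27;r=h[y0:y0+54,x0:x0+46]
    m=cv2.inRange(r,(5,150,195),(16,255,255))
    n,l,s,_=cv2.connectedComponentsWithStats(m);k=1+np.argmax(s[1:,4]);pts=np.argwhere(l==k)[:,::-1].astype(np.float32)
    e=cv2.fitEllipse(pts);print(s[k],e);obs.append((c,(e[0][0]+x0,e[0][1]+y0)));cont.append(pts+[x0,y0])
M,res=tri(obs);print("mouth",M.round(1),np.round(res,2))
c=W[0][0]
for i,(c,im) in enumerate(W):
    g=cv2.cvtColor(im,cv2.COLOR_RGB2HSV)
    L=[]
    for r in range(40,200,8):
        row=g[r,230:345];  # first dark column = front wall outer edge
        d=np.where((row[:,2].astype(int)<125))[0]
        if len(d): L.append(plane(c,(230+d[0]-.5,r),80)[:2])
    L=np.array(L);f=cv2.fitLine(L.astype(np.float32),cv2.DIST_HUBER,0,1,.01).ravel();print("front yaw",-np.arctan(f[0]/f[1]),f[2:])
for yaw in(-.3,-.25,-.2,-.16,-.1):
  for lean in(.50,.56,.62):
    n=np.array([-np.sin(lean)*np.cos(yaw),-np.sin(lean)*np.sin(yaw),np.cos(lean)]);out=[]
    for (c,_),P in zip(W,cont):
        d=[]
        for p in P:
            o,v=ray(c,p);d.append(np.linalg.norm(o+v*((M-o)@n)/(v@n)-M))
        out+=[np.mean(d)*2,np.std(d)*2]
    print(yaw,lean,np.round(out,2))
E
```

```text
[  0   0  43  54 754] ((18.724040985107422, 25.679943084716797), (40.170448303222656, 51.239261627197266), 3.4538917541503906)
[  2   0  44  54 705] ((21.84711456298828, 24.050525665283203), (41.91741180419922, 52.9732780456543), 16.39084815979004)
mouth [539.1  30.8 112.9] [2.32 2.32]
front yaw -0.16626354 [501.00354   99.955956]
front yaw -0.14507909 [497.03012   35.042458]
-0.3 0.5 [58.35 12.28 56.33  9.67]
-0.3 0.56 [59.04 12.4  57.1   9.71]
-0.3 0.62 [59.87 12.55 58.03  9.81]
-0.25 0.5 [58.45 12.35 56.27  9.68]
-0.25 0.56 [59.15 12.48 57.03  9.71]
-0.25 0.62 [60.01 12.66 57.95  9.81]
-0.2 0.5 [58.56 12.43 56.21  9.7 ]
-0.2 0.56 [59.28 12.59 56.98  9.74]
-0.2 0.62 [60.15 12.78 57.9   9.84]
-0.16 0.5 [58.65 12.51 56.18  9.73]
-0.16 0.56 [59.39 12.68 56.94  9.78]
-0.16 0.62 [60.28 12.89 57.87  9.89]
-0.1 0.5 [58.81 12.63 56.14  9.79]
-0.1 0.56 [59.57 12.83 56.91  9.86]
-0.1 0.62 [60.49 13.09 57.84  9.99]
```

```bash
python3 - <<'E'
from h import *
import pickle
W=[pickle.load(open(f"w{i}.pkl","rb")) for i in(1,2)]
h=cv2.cvtColor(W[0][1],cv2.COLOR_RGB2HSV)
for n,p in dict(rimL=(321,160),rimB=(339,178),rimT=(339,141),rimR=(356,160),body=(364,150),inn=(330,168),cork=(325,130),shad=(336,185)).items(): print(n,h[p[1],p[0]-1:p[0]+2].tolist())
obs=[];cont=[]
for (c,im),o in zip(W,((339,160),(296,89))):
    h=cv2.cvtColor(im,cv2.COLOR_RGB2HSV);x0,y0=o[0]-24,o[1]-27;r=h[y0:y0+54,x0:x0+46]
    m=cv2.inRange(r,(5,160,175),(11,255,255))
    n,l,s,_=cv2.connectedComponentsWithStats(m,connectivity=8);k=1+np.argmax(s[1:,4]);pts=np.argwhere(l==k)[:,::-1].astype(np.float32)
    e=cv2.fitEllipse(pts);print(s[k],e);obs.append((c,(e[0][0]+x0,e[0][1]+y0)));cont.append(pts+[x0,y0])
    print("\n".join("".join(".#"[v] for v in q) for q in (l==k).astype(int)[::2]))
M,res=tri(obs);print("mouth",M.round(1),np.round(res,2))
for yaw in(-.3,-.25,-.2,-.16,-.1):
  for lean in(.50,.56,.62):
    n=np.array([-np.sin(lean)*np.cos(yaw),-np.sin(lean)*np.sin(yaw),np.cos(lean)]);out=[]
    for (c,_),P in zip(W,cont):
        d=[]
        for p in P:
            o,v=ray(c,p);d.append(np.linalg.norm(o+v*((M-o)@n)/(v@n)-M))
        out+=[np.mean(d)*2,np.std(d)*2]
    print(yaw,lean,np.round(out,2))
E
```

```text
rimL [[12, 176, 228], [11, 181, 228], [11, 190, 193]]
rimB [[11, 185, 220], [11, 185, 220], [11, 183, 221]]
rimT [[10, 184, 226], [11, 191, 222], [11, 183, 224]]
rimR [[11, 183, 219], [11, 187, 226], [11, 188, 195]]
body [[10, 192, 155], [9, 187, 157], [10, 190, 156]]
inn [[10, 187, 169], [10, 193, 165], [10, 192, 167]]
cork [[18, 144, 238], [19, 143, 239], [18, 144, 239]]
shad [[13, 166, 141], [13, 168, 150], [14, 165, 161]]
[  6   7  37  40 290] ((23.836088180541992, 26.46805191040039), (33.86598587036133, 36.900691986083984), 166.54757690429688)
..............................................
..............................................
..............................................
..............................................
...................###########................
................###.......########............
............###...............####.###........
..........###....................###..#.......
.........##........................##.##......
........##...........................####.....
.......##.............................####....
......##....................
[... 1995 characters left out ...]
###########................
..............................................
..............................................
mouth [543.   28.2 116.1] [0.05 0.05]
-0.3 0.5 [47.22  2.94 48.13  2.86]
-0.3 0.56 [47.66  2.93 48.86  2.92]
-0.3 0.62 [48.21  2.98 49.73  3.12]
-0.25 0.5 [47.3   2.93 48.09  2.79]
-0.25 0.56 [47.75  2.9  48.81  2.82]
-0.25 0.62 [48.32  2.94 49.68  3.  ]
-0.2 0.5 [47.39  2.92 48.06  2.73]
-0.2 0.56 [47.86  2.89 48.78  2.75]
-0.2 0.62 [48.44  2.92 49.65  2.91]
-0.16 0.5 [47.47  2.92 48.04  2.7 ]
-0.16 0.56 [47.95  2.89 48.76  2.71]
-0.16 0.62 [48.55  2.91 49.62  2.85]
-0.1 0.5 [47.6   2.94 48.02  2.68]
-0.1 0.56 [48.1   2.91 48.73  2.68]
-0.1 0.62 [48.72  2.93 49.6   2.81]
```

```bash
python3 - <<'E'
from h import *
plan([440,-320,345],tool(-0.073))
E
```

```text
now [503.8 -69.9 339. ] n 7
[-0.31, -0.02, -0.01] [0.0, 0.0, -0.02]
[-0.31, -0.02, -0.01] [0.0, 0.0, -0.02]
[-0.3, -0.03, -0.01] [0.0, 0.0, -0.02]
[-0.31, -0.03, -0.01] [0.0, 0.0, -0.02]
[-0.3, -0.04, 0.0] [0.0, 0.0, -0.02]
[-0.3, -0.05, -0.01] [0.0, 0.0, -0.02]
[-0.31, -0.04, 0.0] [0.0, 0.0, -0.03]
```

>>> arm_command --increments '[{"offset": [-0.31,-0.02,-0.01],"dr": [0,0,-0.02],"hand": 1},{"offset": [-0.31,-0.02,-0.01],"dr": [0,0,-0.02],"hand": 1},{"offset": [-0.3,-0.03,-0.01],"dr": [0,0,-0.02],"hand": 1},{"offset": [-0.31,-0.03,-0.01],"dr": [0,0,-0.02],"hand": 1},{"offset": [-0.3,-0.04,0],"dr": [0,0,-0.02],"hand": 1},{"offset": [-0.3,-0.05,-0.01],"dr": [0,0,-0.02],"hand": 1},{"offset": [-0.31,-0.04,0],"dr": [0,0,-0.03],"hand": 1},{"offset": [0,0,0],"dr": [0,0,0],"hand": 1}]'

```text
time_s: 3.0
eef_pos: [439.9, -321.7, 345.1]
ee_rot: [-0.001, 0.732, 0.682, -0.0]
force: [1.3, 1.1, -1.3]
grip_width: 1.001
grip_force: 0.0
```

```bash
python3 - <<'E'
from h import *
import pickle
c=ctrl.camera_info("wrist");im=ctrl.capture("wrist");pickle.dump((c,im),open("w3.pkl","wb"))
print(ctrl.sense()["eef_pos"].round(1))
for X in([502.4,-431.9,162],[513,-287.2,160],[507.7,-359.5,157]): print(proj(c,X).round(0))
cv2.imwrite("pics/w3.png",im[:,:,::-1])
plan([500,-370,345],tool(-0.073))
E
```

```text
[ 440.5 -320.   345.5]
[333. 256.]
[339. 145.]
[335. 203.]
now [ 440.5 -320.   345.5] n 2
[-0.19, 0.26, 0.0] [0.0, 0.0, 0.0]
[-0.19, 0.26, 0.0] [0.0, 0.0, 0.0]
```

View pics/w3.png

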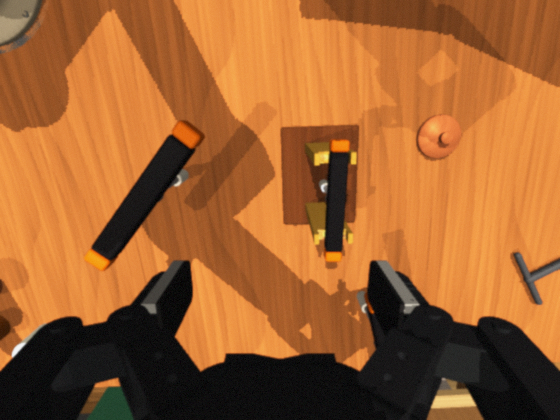

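The view shows the probe's orange ends at (340,146) and (333,256), with the bar across both forks. The near look-alike is at (145,195), well clear.

>>> arm_command --increments '[{"offset": [-0.19,0.26,0],"dr": [0,0,0],"hand": 1},{"offset": [-0.19,0.26,0],"dr": [0,0,0],"hand": 1},{"offset": [0,0,0],"dr": [0,0,0],"hand": 1}]'

```text
time_s: 3.35
eef_pos: [502.7, -369.8, 342.5]
ee_rot: [-0.002, 0.73, 0.683, 0.0]
force: [0.6, -0.4, -1.4]
grip_width: 1.0
grip_force: 0.0
```

```bash
python3 - <<'E'
from h import *
import pickle
c=ctrl.camera_info("wrist");im=ctrl.capture("wrist");pickle.dump((c,im),open("w4.pkl","wb"))
W=[pickle.load(open("w3.pkl","rb")),(c,im)]
E=[]
for c,im in W:
    e=[]
    for X in([507.7-5.5,-359.5-74,165],[507.7+5.5,-359.5+74,165]):
        q=proj(c,X).astype(int)
        b,_=blobs(im,(4,225,150),(20,255,255),(q[0]-14,q[1]-14,q[0]+14,q[1]+14));print(q,b[:3])
        e.append((c,b[0][1:]))
    E.append(e)
X=[tri([E[0][k],E[1][k]]) for k in(0,1)];print(X)
d=X[1][0]-X[0][0];print("len",np.linalg.norm(d),"yaw",np.arctan2(-d[0],d[1]),"mid",((X[1][0]+X[0][0])/2).round(1))
print(ctrl.sense()["eef_pos"].round(1))
E
```

```text
[332 258] [(156, np.float64(332.8), np.float64(256.2))]
[340 143] [(222, np.float64(339.7), np.float64(145.3))]
[283 228] [(153, np.float64(283.6), np.float64(226.3))]
[284 105] [(187, np.float64(284.0), np.float64(107.9))]
[(array([ 502.67135056, -432.07995267,  161.52142622]), [0.2155719343464277, 0.21557193434646887]), (array([ 512.49956228, -287.76117992,  163.59468741]), [0.6447029577305, 0.6447029577304483])]
len 144.6678966677714 yaw -0.06799573067269672 mid [ 507.6 -359.9  162.6]
[ 501.6 -368.7  343.9]
```

```bash
python3 - <<'E'
from h import *
plan([507.6,-360.3,136],tool(-0.07),v=35)
E
```

```text
now [ 501.6 -368.7  343.9] n 6
[0.01, 0.01, 0.29] [0.0, 0.0, 0.0]
[0.01, 0.01, 0.29] [0.0, 0.0, 0.0]
[0.01, 0.01, 0.29] [0.0, 0.0, 0.0]
[0.01, 0.01, 0.29] [0.0, 0.0, 0.0]
[0.01, 0.0, 0.29] [0.0, 0.0, 0.0]
[0.02, 0.01, 0.28] [0.0, 0.0, 0.0]
```

>>> arm_command --increments '[{"offset": [0.04,0.04,0.28],"dr": [0,0,0],"hand": 1},{"offset": [0.03,0.01,0.28],"dr": [0,0,0],"hand": 1},{"offset": [0,0,0.28],"dr": [0,0,0],"hand": 1},{"offset": [0,0,0],"dr": [0,0,0],"hand": 1}]'

```text
time_s: 3.8
eef_pos: [505.4, -358.7, 242.1]
ee_rot: [-0.004, 0.73, 0.683, 0.0]
force: [-0.1, 0.0, -0.1]
grip_width: 0.996
grip_force: 0.0
```

```bash
python3 - <<'E'
from h import *
print(ctrl.sense()["eef_pos"],ctrl.sense()["force"])
plan([507.6,-360.3,136],tool(-0.07),v=30)
E
```

```text
[ 505.44448447 -358.66864615  242.1438649 ] [-0.10805587  0.04062444 -0.14311607]
now [ 505.4 -358.7  242.1] n 4
[0.0, 0.01, 0.22] [0.0, 0.0, 0.0]
[-0.01, 0.0, 0.22] [0.0, 0.0, 0.0]
[0.0, 0.01, 0.22] [0.0, 0.0, 0.0]
[-0.01, 0.0, 0.22] [-0.01, -0.01, 0.0]
```

>>> arm_command --increments '[{"offset": [-0.01,0.01,0.22],"dr": [0,0,0],"hand": 1},{"offset": [-0.01,0.01,0.22],"dr": [0,0,0],"hand": 1},{"offset": [0,0,0.22],"dr": [0,0,0],"hand": 1},{"offset": [0,0,0.22],"dr": [-0.01,-0.01,0],"hand": 1},{"offset": [0,0,0],"dr": [0,0,0],"hand": 1}]'

```text
time_s: 4.3
eef_pos: [508.2, -362.9, 138.9]
ee_rot: [0.004, 0.731, 0.683, -0.0]
force: [-0.3, 0.6, 0.8]
grip_width: 1.003
grip_force: 0.0
```

>>> arm_command --increments '[{"offset": [0,0,0],"dr": [0,0,0],"hand": -0.3},{"offset": [0,0,0],"dr": [0,0,0],"hand": -0.5},{"offset": [0,0,0],"dr": [0,0,0],"hand": -0.7},{"offset": [0,0,0],"dr": [0,0,0],"hand": -1},{"offset": [0,0,0],"dr": [0,0,0],"hand": -1},{"offset": [0,0,0],"dr": [0,0,0],"hand": -1}]' --grip_force 60

```text
time_s: 4.9
eef_pos: [508.7, -364.7, 139.7]
ee_rot: [0.006, 0.731, 0.682, -0.0]
force: [-0.3, 0.1, 0.7]
grip_width: 0.003
grip_force: 0.0
```

```bash
python3 - <<'E'
from h import *
a=ctrl.capture("scene");b=ctrl.capture("wrist")
print({k:v for k,v in ctrl.sense().items() if k in("eef_pos","force","grip_width","joints")})
v=np.hstack([cv2.resize(a[120:270,140:300],(427,400),interpolation=2),cv2.resize(b[140:420,150:410],(371,400))])
cv2.imwrite("pics/g1.png",v[:,:,::-1])
E
```

```text
{'joints': array([-8.08595273e-01,  5.70293436e-01,  1.25581004e+00, -5.70562854e-04,
        1.30442132e+00, -7.39266495e-01]), 'eef_pos': array([ 508.64648949, -364.6182648 ,  139.53728443]), 'force': array([-0.56018095,  0.46036715,  0.29626285]), 'grip_width': 0.00101014622079134}
```

View pics/g1.png

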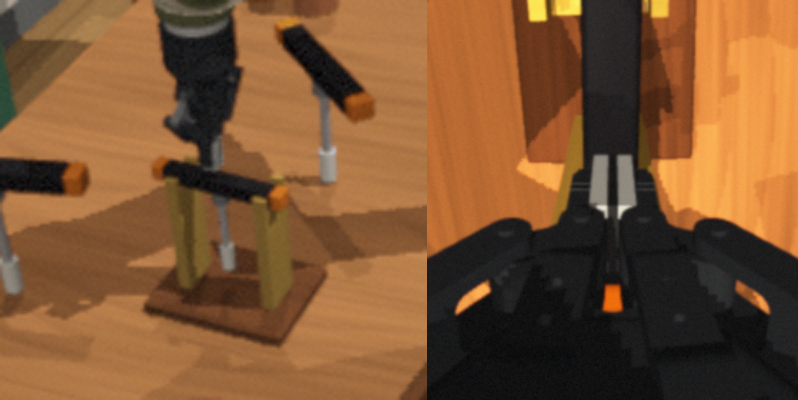

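```bash
python3 - <<'E'
from h import *
cs=ctrl.camera_info("scene");s=ctrl.sense();p=s["eef_pos"];w,x,y,z=s["ee_rot"];R=Ro.from_quat([x,y,z,w])
for d in(0,15,30,45,60): print(d,proj(cs,p+[0,0,d]).round(0))
for X in([507.6,-360,167],[507.6,-360,147]):print("bar",proj(cs,X).round(0))
cw=ctrl.camera_info("wrist");print("cam in tool",R.inv().apply(-cw["R"].T@cw["t"]-p).round(1))
for d in(0,15,30,45):print(d,proj(cw,p+R.apply([11,0,-d])).round(0))
E
```

```text
0 [220. 193.]
15 [220. 189.]
30 [219. 185.]
45 [219. 180.]
60 [218. 176.]
bar [221. 185.]
bar [222. 191.]
cam in tool [  73.1   -0.2 -180.3]
0 [280. 218.]
15 [280. 226.]
30 [280. 236.]
45 [280. 248.]
```

The fingers shut just above the bar. In both the scene and wrist views the shut fingertips are about 38 mm nearer the hand than the reported TCP; the wrist scale with the fingers open gives the same number. Nothing was touched. I'll open again and check this after moving.

>>> arm_command --increments '[{"offset": [0,0,0],"dr": [0,0,0],"hand": 1},{"offset": [0,0,0],"dr": [0,0,0],"hand": 1},{"offset": [0,0,0],"dr": [0,0,0],"hand": 1},{"offset": [0,0,0],"dr": [0,0,0],"hand": 1}]'

```text
time_s: 5.4
eef_pos: [508.7, -364.6, 139.5]
ee_rot: [0.006, 0.731, 0.682, -0.0]
force: [0.1, -0.8, -0.6]
grip_width: 0.675
grip_force: 0.0
```

```bash
python3 - <<'E'
from h import *
s=ctrl.sense();print(s["eef_pos"],s["ee_rot"],s["grip_width"],s["time_s"])
im=ctrl.capture("wrist");c=ctrl.camera_info("wrist")
# pad tips: grey, unsaturated, beside the bar
b,_=blobs(im,(0,0,90),(180,60,255),(130,200,430,330),30);print(b[:4])
m=cv2.inRange(cv2.cvtColor(im,cv2.COLOR_RGB2HSV),(0,0,90),(180,60,255))[200:330,130:430]
for r in range(40,110,6): 
    d=np.where(m[r])[0]; print(r+200,(d[0]+130,d[-1]+130) if len(d) else None)
plan([507.6,-360.3,97],tool(-0.07),v=20)
E
```

```text
[ 508.66127725 -364.61824081  139.50738271] [ 5.57102102e-03  7.31111273e-01  6.82235463e-01 -2.07683340e-04] 0.6746867459181737 5.4
[(521, np.float64(358.5), np.float64(276.2)), (517, np.float64(201.1), np.float64(275.5))]
240 None
246 None
252 None
258 (np.int64(205), np.int64(354))
264 (np.int64(201), np.int64(359))
270 (np.int64(197), np.int64(362))
276 (np.int64(194), np.int64(365))
282 (np.int64(191), np.int64(368))
288 (np.int64(190), np.int64(372))
294 (np.int64(193), np.int64(366))
300 (np.int64(360), np.int64(361))
306 None
now [ 508.7 -364.6  139.5] n 3
[0.01, 0.0, 0.12] [0.0, 0.0, 0.0]
[0.01, -0.01, 0.12] [0.0, 0.01, 0.0]
[0.02, 0.0, 0.11] [0.01, 0.0, 0.0]
```

>>> arm_command --increments '[{"offset": [0,0,0],"dr": [0,0,0],"hand": 1},{"offset": [0,0,0],"dr": [0,0,0],"hand": 1},{"offset": [0.01,0,0],"dr": [0.01,0.01,0],"hand": 1},{"offset": [0.01,-0.01,0.09],"dr": [0,0,0],"hand": 1},{"offset": [0.01,0,0.09],"dr": [0,0,0],"hand": 1},{"offset": [0,0,0.09],"dr": [0,0,0],"hand": 1},{"offset": [0,0,0.08],"dr": [0,0,0],"hand": 1},{"offset": [0,0,0],"dr": [0,0,0],"hand": 1}]'

```text
time_s: 6.25
eef_pos: [507.1, -360.3, 95.5]
ee_rot: [-0.002, 0.731, 0.682, -0.0]
force: [0.3, 0.6, -0.1]
grip_width: 1.001
grip_force: 0.0
```

```bash
python3 - <<'E'
from h import *
s=ctrl.sense();print(s["eef_pos"],s["ee_rot"],s["grip_width"],s["force"])
plan([507.6,-360.3,97],tool(-0.07),v=20)
E
```

```text
[ 507.07630447 -360.34139912   95.52676359] [-1.54589513e-03  7.31163895e-01  6.82200094e-01 -3.15815229e-05] 1.0006083550643663 [ 0.29519216  0.62828386 -0.09593919]
now [ 507.1 -360.3   95.5] n 1
[0.0, 0.0, -0.01] [0.0, 0.0, 0.0]
```

>>> arm_command --increments '[{"offset": [0,0,0],"dr": [0,0,0],"hand": -0.3},{"offset": [0,0,0],"dr": [0,0,0],"hand": -0.5},{"offset": [0,0,0],"dr": [0,0,0],"hand": -0.6},{"offset": [0,0,0],"dr": [0,0,0],"hand": -0.7},{"offset": [0,0,0],"dr": [0,0,0],"hand": -1},{"offset": [0,0,0],"dr": [0,0,0],"hand": -1},{"offset": [0,0,0],"dr": [0,0,0],"hand": -1}]' --grip_force 60

```text
time_s: 6.95
eef_pos: [507.9, -361.1, 98.0]
ee_rot: [0.0, 0.731, 0.682, 0.0]
force: [0.8, 0.7, 4.1]
grip_width: 0.247
grip_force: 59.5
```

>>> arm_command --increments '[{"offset": [0,0,0],"dr": [0,0,0],"hand": -1},{"offset": [0,0,-0.1],"dr": [0,0,0],"hand": -1},{"offset": [0,0,-0.2],"dr": [0,0,0],"hand": -1},{"offset": [0,0,-0.3],"dr": [0,0,0],"hand": -1},{"offset": [0,0,-0.3],"dr": [0,0,0],"hand": -1},{"offset": [0,0,-0.3],"dr": [0,0,0],"hand": -1},{"offset": [0,0,-0.1],"dr": [0,0,0],"hand": -1},{"offset": [0,0,0],"dr": [0,0,0],"hand": -1}]' --grip_force 80

```text
time_s: 7.75
eef_pos: [507.9, -361.1, 254.5]
ee_rot: [0.001, 0.731, 0.682, 0.0]
force: [-0.5, 0.5, -1.6]
grip_width: 0.244
grip_force: 78.3
```

```bash
cat >> h.py <<'E'
M=np.array([543,28.2,116.]);N=-tool(-0.158,0.56).as_matrix()[:,2]
E
python3 - <<'E'
from h import *
print(N,ctrl.sense()["grip_width"],ctrl.sense()["force"])
T=M+125*N;print(T)
plan(T,tool(-0.158,0.56),v=38)
E
```

```text
[-0.52456971  0.08357866  0.84725511] 0.2438162884508333 [-0.45310324  0.49983757 -1.64151628]
[477.42878581  38.64733261 221.90688888]
now [ 507.9 -361.1  254.5] n 11
[0.3, -0.04, 0.02] [-0.06, 0.0, 0.01]
[0.3, -0.05, 0.02] [-0.07, 0.0, 0.01]
[0.3, -0.05, 0.02] [-0.06, 0.0, 0.01]
[0.3, -0.05, 0.02] [-0.07, 0.0, 0.01]
[0.3, -0.06, 0.01] [-0.06, 0.0, 0.01]
[0.3, -0.06, 0.01] [-0.07, 0.0, 0.01]
[0.3, -0.06, 0.01] [-0.06, -0.01, 0.01]
[0.3, -0.07, 0.0] [-0.07, 0.0, 0.01]
[0.29, -0.07, 0.0] [-0.06, -0.01, 0.01]
[0.3, -0.07, -0.01] [-0.07, 0.0, 0.01]
[0.29, -0.08, 0.0] [-0.06, -0.01, 0.01]
```

>>> arm_command --increments '[{"offset": [0.3,-0.04,0.02],"dr": [-0.06,0,0.01],"hand": -1},{"offset": [0.3,-0.05,0.02],"dr": [-0.07,0,0.01],"hand": -1},{"offset": [0.3,-0.05,0.02],"dr": [-0.06,0,0.01],"hand": -1},{"offset": [0.3,-0.05,0.02],"dr": [-0.07,0,0.01],"hand": -1},{"offset": [0.3,-0.06,0.01],"dr": [-0.06,0,0.01],"hand": -1},{"offset": [0.3,-0.06,0.01],"dr": [-0.07,0,0.01],"hand": -1},{"offset": [0.3,-0.06,0.01],"dr": [-0.06,-0.01,0.01],"hand": -1},{"offset": [0.3,-0.07,0],"dr": [-0.07,0,0.01],"hand": -1}]'

```text
time_s: 8.55
eef_pos: [484.5, -67.6, 228.5]
ee_rot: [0.15, 0.738, 0.644, 0.135]
force: [0.8, 0.6, -3.2]
grip_width: 0.243
grip_force: 78.6
```

>>> arm_command --increments '[{"offset": [0.29,-0.07,0],"dr": [-0.06,-0.01,0.01],"hand": -1},{"offset": [0.3,-0.07,-0.01],"dr": [-0.07,0,0.01],"hand": -1},{"offset": [0.29,-0.08,0],"dr": [-0.06,-0.01,0.01],"hand": -1},{"offset": [0,0,0],"dr": [0,0,0],"hand": -1},{"offset": [0,0,0],"dr": [0,0,0],"hand": -1}]'

```text
time_s: 9.05
eef_pos: [475.8, 39.6, 218.8]
ee_rot: [0.207, 0.732, 0.624, 0.178]
force: [0.5, -0.9, -1.4]
grip_width: 0.246
grip_force: 78.7
```

```bash
python3 - <<'E'
from h import *
s=ctrl.sense();p=s["eef_pos"];w,x,y,z=s["ee_rot"];R=Ro.from_quat([x,y,z,w])
a=ctrl.capture("scene");b=ctrl.capture("top");cs,ct=ctrl.camera_info("scene"),ctrl.camera_info("top");cw=ctrl.camera_info("wrist")
print(p.round(1),R.as_matrix()[:,2].round(3),s["grip_width"],s["time_s"],"cam in tool",R.inv().apply(-cw["R"].T@cw["t"]-p).round(1))
for d in(61,43.5,26,-69):print(d,proj(cs,p+R.apply([0,0,d])).round(1),proj(ct,p+R.apply([0,0,d])).round(1))
print("mouth",proj(cs,M).round(1),proj(ct,M).round(1))
q=proj(cs,M).astype(int);t=proj(ct,M).astype(int)
f=lambda im,q:cv2.resize(im[q[1]-70:q[1]+40,q[0]-38:q[0]+42],(400,550),interpolation=2)
print("orig",q-[38,70],t-[38,70])
cv2.imwrite("pics/d1.png",np.hstack([f(a,q),f(b,t)])[:,:,::-1])
plan(M+13*N,tool(-0.158,0.56),v=15)
E
```

```text
[475.8  39.6 218.8] [ 0.519 -0.081 -0.851] 0.24621249633462614 9.05 cam in tool [  71.9    1.3 -180.5]
61 [358.2 212.1] [197.8 199.2]
43.5 [359.9 205.7] [196.  202.2]
26 [361.6 199.2] [194.2 205.3]
-69 [371.  163.8] [183.6 223.8]
mouth [351.4 234.8] [204.2 187.6]
orig [313 164] [166 117]
now [476.7  38.  219.8] n 8
[0.0, 0.0, 0.12] [0.0, 0.0, 0.0]
[0.0, 0.0, 0.11] [0.0, 0.0, 0.0]
[0.0, 0.0, 0.12] [0.0, 0.0, 0.0]
[0.0, 0.0, 0.11] [0.0, 0.0, 0.0]
[0.0, 0.0, 0.12] [0.0, 0.0, 0.0]
[0.0, 0.01, 0.11] [0.0, 0.0, 0.0]
[0.0, 0.0, 0.12] [0.0, 0.0, 0.0]
[0.01, 0.01, 0.11] [-0.01, 0.0, -0.01]
```

View pics/d1.png

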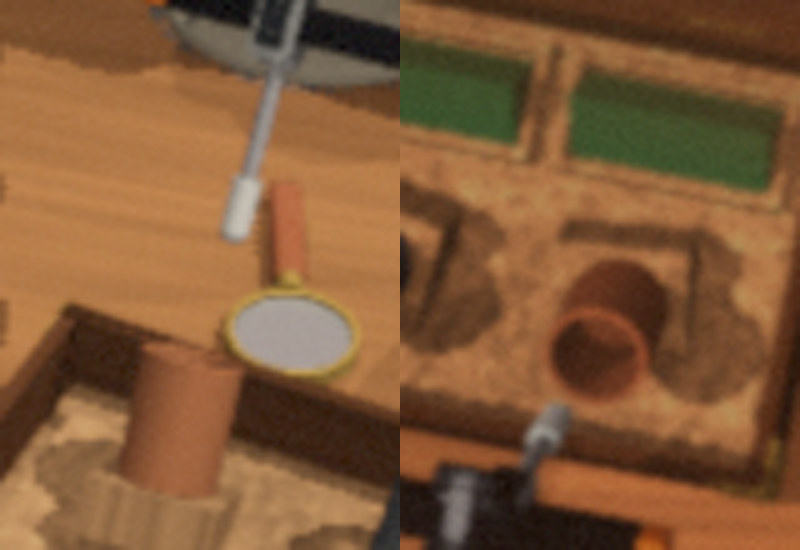

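The white tip is at scene (360,211.6) and top (197.6,198.6), within 2 px of the prediction, and its tilt matches the cup. Measured against the cup's mouth (scene (351.6,234), top (206,187)) in the same pictures, it sits about 4 mm too far in +y. I'll correct that and go in along the axis.

>>> arm_command --increments '[{"offset": [-0.03,0,0.06],"dr": [0,0,0],"hand": -1},{"offset": [0,0,0.1],"dr": [0,0,0],"hand": -1},{"offset": [0,0,0.1],"dr": [-0.01,0,-0.01],"hand": -1},{"offset": [0,0,0.1],"dr": [0,0,0],"hand": -1},{"offset": [0,0,0.1],"dr": [0,0,0],"hand": -1},{"offset": [0,0,0],"dr": [0,0,0],"hand": -1},{"offset": [0,0,0],"dr": [0,0,0],"hand": -1}]'

```text
time_s: 9.85
eef_pos: [505.3, 29.7, 173.7]
ee_rot: [0.212, 0.73, 0.625, 0.18]
force: [0.5, 0.1, -1.7]
grip_width: 0.249
grip_force: 78.6
```

```bash
python3 - <<'E'
from h import *
s=ctrl.sense();p=s["eef_pos"];w,x,y,z=s["ee_rot"];R=Ro.from_quat([x,y,z,w])
print(p.round(1),R.as_matrix()[:,2].round(3),s["force"].round(1),s["grip_width"])
Me=M+[0,-4,0];tip=p+R.apply([0,0,61]);print("tip in cup z",70+(tip-Me)@N,"lateral",((tip-Me)-((tip-Me)@N)*N).round(1))
plan(Me+13*N,tool(-0.158,0.56),v=12)
a=ctrl.capture("scene");b=ctrl.capture("top");cs,ct=ctrl.camera_info("scene"),ctrl.camera_info("top")
print(proj(cs,tip).round(1),proj(ct,tip).round(1))
q=proj(cs,M).astype(int);t=proj(ct,M).astype(int)
f=lambda im,q:cv2.resize(im[q[1]-70:q[1]+40,q[0]-38:q[0]+42],(400,550),interpolation=2)
cv2.imwrite("pics/d2.png",np.hstack([f(a,q),f(b,t)])[:,:,::-1])
E
```

```text
[505.3  29.7 173.7] [ 0.528 -0.085 -0.845] [ 0.5  0.1 -1.7] 0.2487737296132704
tip in cup z 78.10606340356186 lateral [-1.2 -0.3 -0.7]
now [505.3  29.7 173.7] n 5
[0.0, 0.0, 0.09] [0.0, 0.0, 0.0]
[0.0, 0.0, 0.09] [0.0, 0.0, 0.0]
[0.0, 0.0, 0.1] [0.0, 0.0, 0.0]
[0.0, 0.01, 0.09] [0.0, 0.0, 0.0]
[0.0, 0.0, 0.1] [0.01, 0.0, 0.0]
[350.7 231.4] [205.2 189.4]
```

View pics/d2.png

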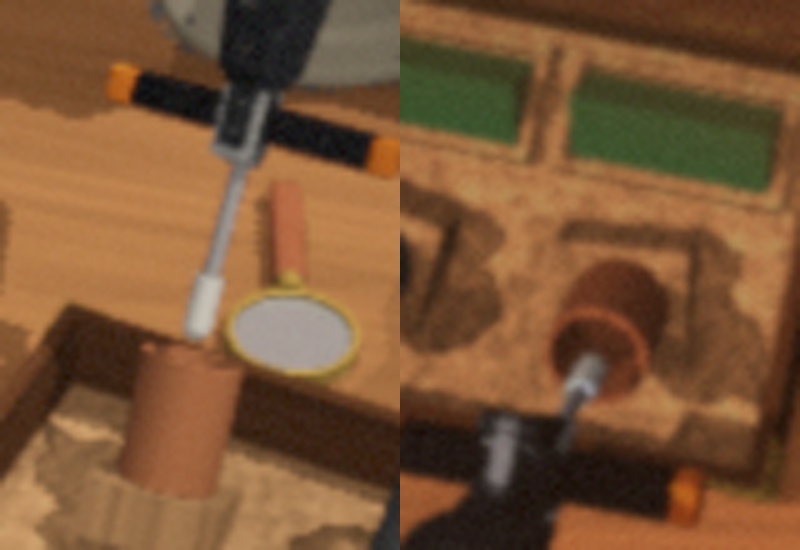

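The tip is centred just above the mouth in both views: scene (352,231), top (205,188). Going in.

>>> arm_command --increments '[{"offset": [0,0.01,0.09],"dr": [0,0,0],"hand": -1},{"offset": [0,0,0.09],"dr": [0,0,0],"hand": -1},{"offset": [0,0,0.1],"dr": [0,0,0],"hand": -1},{"offset": [0,0,0.09],"dr": [0,0,0],"hand": -1},{"offset": [0,0,0.1],"dr": [0.01,0,0],"hand": -1},{"offset": [0,0,0],"dr": [0,0,0],"hand": -1},{"offset": [0,0,0],"dr": [0,0,0],"hand": -1},{"offset": [0,0,0],"dr": [0,0,0],"hand": -1}]'

```text
time_s: 10.75
eef_pos: [536.2, 25.7, 127.4]
ee_rot: [0.21, 0.73, 0.626, 0.178]
force: [0.1, -0.6, -2.0]
grip_width: 0.247
grip_force: 78.6
```

```bash
python3 - <<'E'
from h import *
s=ctrl.sense();p=s["eef_pos"];w,x,y,z=s["ee_rot"];R=Ro.from_quat([x,y,z,w])
print(p.round(1),R.as_matrix()[:,2].round(3),s["force"].round(1),s["wrist_torque"].round(2),s["grip_width"],s["time_s"])
Me=M+[0,-4,0];tip=p+R.apply([0,0,61]);print("tip in cup z",70+(tip-Me)@N,"lateral",((tip-Me)-((tip-Me)@N)*N).round(1),"angle",np.degrees(np.arccos(-R.as_matrix()[:,2]@N)))
E
```

```text
[536.2  25.7 127.4] [ 0.523 -0.083 -0.848] [ 0.1 -0.6 -2. ] [ 0.06  0.43 -0.03] 0.2470162159127761 10.75
tip in cup z 22.320388787047186 lateral [0.1 0.4 0. ] angle 0.11778581178687243
```

Depth, centring and tilt are all good, with no contact force. I'll hold for about 1.6 s.

>>> arm_command --increments '[{"offset": [0,0,0],"dr": [0,0,0],"hand": -1},{"offset": [0,0,0],"dr": [0,0,0],"hand": -1},{"offset": [0,0,0],"dr": [0,0,0],"hand": -1},{"offset": [0,0,0],"dr": [0,0,0],"hand": -1},{"offset": [0,0,0],"dr": [0,0,0],"hand": -1},{"offset": [0,0,0],"dr": [0,0,0],"hand": -1},{"offset": [0,0,0],"dr": [0,0,0],"hand": -1},{"offset": [0,0,0],"dr": [0,0,0],"hand": -1}]'

```text
time_s: 11.55
eef_pos: [536.2, 25.6, 127.0]
ee_rot: [0.21, 0.73, 0.626, 0.178]
force: [-0.0, -0.3, -3.1]
grip_width: 0.244
grip_force: 78.6
```

>>> arm_command --increments '[{"offset": [0,0,0],"dr": [0,0,0],"hand": -1},{"offset": [0,0,0],"dr": [0,0,0],"hand": -1},{"offset": [0,0,0],"dr": [0,0,0],"hand": -1},{"offset": [0,0,0],"dr": [0,0,0],"hand": -1},{"offset": [0,0,0],"dr": [0,0,0],"hand": -1},{"offset": [0,0,0],"dr": [0,0,0],"hand": -1},{"offset": [0,0,0],"dr": [0,0,0],"hand": -1},{"offset": [0,0,0],"dr": [0,0,0],"hand": -1}]'

```text
time_s: 12.35
eef_pos: [536.2, 25.6, 127.1]
ee_rot: [0.21, 0.73, 0.626, 0.178]
force: [0.1, 0.0, -1.1]
grip_width: 0.248
grip_force: 78.6
```

>>> arm_command --increments '[{"offset": [0,0,-0.1],"dr": [0,0,0],"hand": -1},{"offset": [0,0,-0.15],"dr": [0,0,0],"hand": -1},{"offset": [0,0,-0.2],"dr": [0,0,0],"hand": -1},{"offset": [0,0,-0.25],"dr": [0,0,0],"hand": -1},{"offset": [0,0,-0.25],"dr": [0,0,0],"hand": -1},{"offset": [0,0,0],"dr": [0,0,0],"hand": -1}]'

```text
time_s: 12.95
eef_pos: [477.1, 35.2, 227.3]
ee_rot: [0.212, 0.729, 0.625, 0.18]
force: [1.4, -0.7, -1.9]
grip_width: 0.245
grip_force: 78.9
```

```bash
python3 - <<'E'
from h import *
print(ctrl.sense()["grip_width"],ctrl.sense()["time_s"])
plan([507.9,-361.1,254],tool(-0.07),v=38)
E
```

```text
0.24477134617399726 12.95
now [477.1  35.2 227.3] n 11
[-0.29, 0.07, 0.02] [0.07, 0.0, -0.01]
[-0.29, 0.07, 0.02] [0.06, 0.0, -0.01]
[-0.29, 0.07, 0.01] [0.07, 0.0, -0.01]
[-0.3, 0.06, 0.01] [0.06, 0.0, -0.01]
[-0.3, 0.06, 0.01] [0.07, 0.0, -0.01]
[-0.3, 0.06, 0.0] [0.06, 0.01, -0.01]
[-0.3, 0.06, 0.0] [0.07, 0.0, -0.01]
[-0.29, 0.06, 0.0] [0.06, 0.01, -0.01]
[-0.3, 0.05, -0.01] [0.07, 0.0, -0.01]
[-0.3, 0.05, -0.01] [0.06, 0.01, -0.01]
[-0.29, 0.04, -0.02] [0.07, 0.0, -0.01]
```

>>> arm_command --increments '[{"offset": [-0.29,0.07,0.02],"dr": [0.07,0,-0.01],"hand": -1},{"offset": [-0.29,0.07,0.02],"dr": [0.06,0,-0.01],"hand": -1},{"offset": [-0.29,0.07,0.01],"dr": [0.07,0,-0.01],"hand": -1},{"offset": [-0.3,0.06,0.01],"dr": [0.06,0,-0.01],"hand": -1},{"offset": [-0.3,0.06,0.01],"dr": [0.07,0,-0.01],"hand": -1},{"offset": [-0.3,0.06,0],"dr": [0.06,0.01,-0.01],"hand": -1},{"offset": [-0.3,0.06,0],"dr": [0.07,0,-0.01],"hand": -1},{"offset": [-0.29,0.06,0],"dr": [0.06,0.01,-0.01],"hand": -1}]'

```text
time_s: 13.75
eef_pos: [500.2, -255.4, 240.8]
ee_rot: [0.056, 0.737, 0.672, 0.046]
force: [0.6, 0.1, -1.8]
grip_width: 0.249
grip_force: 78.7
```

>>> arm_command --increments '[{"offset": [-0.3,0.05,-0.01],"dr": [0.07,0,-0.01],"hand": -1},{"offset": [-0.3,0.05,-0.01],"dr": [0.06,0.01,-0.01],"hand": -1},{"offset": [-0.29,0.04,-0.02],"dr": [0.07,0,-0.01],"hand": -1},{"offset": [0,0,0],"dr": [0,0,0],"hand": -1},{"offset": [0,0,0],"dr": [0,0,0],"hand": -1}]'

```text
time_s: 14.25
eef_pos: [507.4, -361.7, 246.9]
ee_rot: [-0.004, 0.731, 0.682, -0.004]
force: [-0.4, 0.1, -1.5]
grip_width: 0.246
grip_force: 78.9
```

```bash
python3 - <<'E'
from h import *
s=ctrl.sense();print(s["ee_rot"].round(4),s["grip_width"])
plan([507.9,-361.1,120],tool(-0.07),v=20)
E
```

```text
[-0.0039  0.7311  0.6823 -0.0036] 0.2458070398159833
now [ 507.4 -361.7  246.9] n 7
[0.0, 0.0, 0.15] [0.0, 0.0, 0.0]
[0.0, 0.0, 0.15] [0.0, 0.0, 0.0]
[0.0, 0.0, 0.15] [0.0, 0.0, 0.0]
[0.0, 0.0, 0.15] [0.0, 0.0, 0.0]
[0.0, 0.0, 0.15] [0.0, 0.0, 0.0]
[0.0, 0.01, 0.15] [-0.01, 0.0, 0.0]
[0.01, 0.0, 0.16] [0.0, 0.0, 0.0]
```

>>> arm_command --increments '[{"offset": [0,0,0.15],"dr": [-0.01,0,0],"hand": -1},{"offset": [0,0,0.15],"dr": [0,0,0],"hand": -1},{"offset": [0,0,0.15],"dr": [0,0,0],"hand": -1},{"offset": [0,0,0.15],"dr": [0,0,0],"hand": -1},{"offset": [0,0,0.15],"dr": [0,0,0],"hand": -1},{"offset": [0,0,0.15],"dr": [0,0,0],"hand": -1},{"offset": [0,0,0.14],"dr": [0,0,0],"hand": -1},{"offset": [0,0,0],"dr": [0,0,0],"hand": -1}]'

```text
time_s: 15.05
eef_pos: [506.1, -359.5, 122.3]
ee_rot: [-0.002, 0.731, 0.683, -0.001]
force: [-0.5, -1.0, -1.7]
grip_width: 0.243
grip_force: 78.8
```

```bash
python3 - <<'E'
from h import *
s=ctrl.sense();print(s["ee_rot"].round(4),s["grip_width"],s["force"].round(1))
plan([507.9,-361.1,98],tool(-0.07),v=8)
E
```

```text
[-0.0019  0.7306  0.6828 -0.001 ] 0.24349623046946173 [-0.5 -1.  -1.7]
now [ 506.1 -359.5  122.3] n 4
[0.0, 0.0, 0.05] [0.0, 0.0, 0.0]
[0.0, 0.01, 0.05] [0.0, 0.0, 0.0]
[-0.01, 0.0, 0.05] [0.0, 0.0, 0.0]
[0.0, 0.01, 0.05] [-0.01, 0.0, 0.0]
```

>>> arm_command --increments '[{"offset": [-0.01,0.01,0.05],"dr": [0,0,0],"hand": -1},{"offset": [0,0,0.05],"dr": [0,0,0],"hand": -1},{"offset": [0,0,0.04],"dr": [0,0,0],"hand": -1},{"offset": [0,0,0.02],"dr": [0,0,0],"hand": -1},{"offset": [0,0,0.01],"dr": [0,0,0],"hand": -1},{"offset": [0,0,0],"dr": [0,0,0],"hand": -1},{"offset": [0,0,0],"dr": [0,0,0],"hand": -1}]'

```text
time_s: 15.75
eef_pos: [508.1, -362.8, 104.5]
ee_rot: [0.0, 0.731, 0.683, -0.001]
force: [-0.5, 0.8, -1.7]
grip_width: 0.246
grip_force: 78.8
```

```bash
python3 - <<'E'
from h import *
s=ctrl.sense();print(s["ee_rot"].round(4),s["grip_width"],s["force"].round(1))
plan([507.9,-361.1,98],tool(-0.07),v=8)
E
```

```text
[ 4.000e-04  7.308e-01  6.826e-01 -1.100e-03] 0.24621131430265525 [-0.5  0.8 -1.7]
now [ 508.1 -362.8  104.5] n 1
[0.01, 0.0, 0.05] [0.0, 0.0, 0.0]
```

Still hanging free, with the full weight on the wrist. I'll lower it in small steps until the seat carries it.

>>> arm_command --increments '[{"offset": [0.01,0,0.01],"dr": [0,0,0],"hand": -1},{"offset": [0,0,0.01],"dr": [0,0,0],"hand": -1},{"offset": [0,0,0.01],"dr": [0,0,0],"hand": -1},{"offset": [0,0,0.01],"dr": [0,0,0],"hand": -1},{"offset": [0,0,0],"dr": [0,0,0],"hand": -1},{"offset": [0,0,0],"dr": [0,0,0],"hand": -1}]'

```text
time_s: 16.35
eef_pos: [508.1, -361.5, 99.5]
ee_rot: [0.0, 0.731, 0.683, -0.001]
force: [0.3, -0.2, -1.7]
grip_width: 0.243
grip_force: 78.8
```

>>> arm_command --increments '[{"offset": [0,0,0.01],"dr": [0,0,0],"hand": -1},{"offset": [0,0,0],"dr": [0,0,0],"hand": -1},{"offset": [0,0,0.01],"dr": [0,0,0],"hand": -1},{"offset": [0,0,0],"dr": [0,0,0],"hand": -1},{"offset": [0,0,0],"dr": [0,0,0],"hand": -1}]'

```text
time_s: 16.85
eef_pos: [508.1, -361.5, 98.0]
ee_rot: [0.001, 0.731, 0.683, -0.001]
force: [-2.6, 1.4, 5.5]
grip_width: 0.244
grip_force: 79.7
```

The forks now carry it. Opening.

>>> arm_command --increments '[{"offset": [0,0,0],"dr": [0,0,0],"hand": -0.4},{"offset": [0,0,0],"dr": [0,0,0],"hand": -0.2},{"offset": [0,0,0],"dr": [0,0,0],"hand": 0.2},{"offset": [0,0,0],"dr": [0,0,0],"hand": 1},{"offset": [0,0,0],"dr": [0,0,0],"hand": 1},{"offset": [0,0,0],"dr": [0,0,0],"hand": 1},{"offset": [0,0,0],"dr": [0,0,0],"hand": 1}]' --grip_force 20

```text
time_s: 17.55
eef_pos: [508.1, -361.5, 97.1]
ee_rot: [0.0, 0.731, 0.683, -0.001]
force: [0.7, 0.5, 0.8]
grip_width: 0.997
grip_force: 0.0
```

>>> arm_command --increments '[{"offset": [0,0,0],"dr": [0,0,0],"hand": 1},{"offset": [0,0,-0.1],"dr": [0,0,0],"hand": 1},{"offset": [0,0,-0.2],"dr": [0,0,0],"hand": 1},{"offset": [0,0,-0.3],"dr": [0,0,0],"hand": 1},{"offset": [0,0,-0.3],"dr": [0,0,0],"hand": 1},{"offset": [0,0,-0.3],"dr": [0,0,0],"hand": 1},{"offset": [0,0,-0.3],"dr": [0,0,0],"hand": 1},{"offset": [0,0,0],"dr": [0,0,0],"hand": 1}]'

```text
time_s: 18.35
eef_pos: [509.3, -362.0, 283.6]
ee_rot: [0.005, 0.731, 0.683, -0.001]
force: [-0.0, 0.4, 1.0]
grip_width: 1.003
grip_force: 0.0
```

```bash
python3 - <<'E'
from h import *
a=ctrl.capture("scene");b=ctrl.capture("top")
print(blobs(a,(5,200,140),(22,255,255),(190,170,260,215),4)[0],blobs(b,(5,200,140),(22,255,255),(318,190,400,220),4)[0],ctrl.sense()["time_s"])
cv2.imwrite("pics/e1.png",np.hstack([cv2.resize(a[150:350,170:330],(400,500)),cv2.resize(b[110:300,250:402],(400,500))])[:,:,::-1])
E
```

```text
[(39, np.float64(244.4), np.float64(193.1)), (15, np.float64(198.6), np.float64(182.6))] [] 18.45
```

View pics/e1.png

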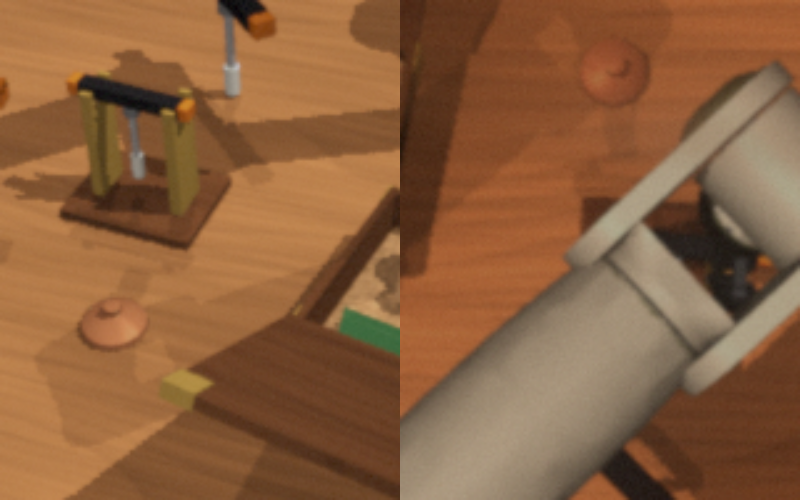

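The probe lies level across both forks with its stem hanging between them. Its orange ends are at scene (244.4,193.1) and (198.6,182.6), within about 1.5 px of where they started, and the gripper is well clear.

```bash
python3 -c "
from rig import ctrl
print(ctrl.finish_job())"
```

```text
the job is handed in; nothing more can be done
None
```

The job is handed in at about 18.5 s of robot time: by my measurements the probe tip was held about 1.6 s, roughly three-quarters of the way down the copper cup and in line with it, with no noticeable contact force, and the probe is back level across both forks; the hand-in gave no verdict, and one grasp attempt closed on air first, touching nothing.

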